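# Show where the stray gouge belongs

## Robot

A 6-joint arm with a two-finger parallel gripper is mounted at the origin on the work surface. World frame = base frame: x ahead of the robot, y to its left, z up, the work surface at z = 0. Lengths are in mm, angles in rad, forces in N, time in s.
With the tool pointing down it reaches from about 350 to 975 mm from the base axis. Payload 7.1 kg.
Tool frame: the origin (TCP) lies between the finger pads; the fingertips stand ahead of it and the grasp point (between the pads) is the TCP (ctrl.tip_extent is the z of the fingertips in the tool frame, in mm); z points along the fingers, y is the direction in which the jaws open and shut (so a half turn about z gives the same grasp; the last joint's range is limited). The gripper opens to 88 mm and grips with 3 to 60 N. Pads are 20 mm wide; open, the fingers measure 115 mm over their backs; the gripper's body (75 mm by 178 mm) begins 61 mm behind the grasp point.
Start: joints at [1.29, 0.423, 1.63, -0, 1.089, -0.019], TCP at [161.731, 603.695, 241.675] pointing down, gripper open.
Joint ranges: [-3, 3], [-0.9, 2.11], [0.09, 2.58], [-1.31, 4.45], [0.11, 2.69], [-2.54, 2.54]. Speed limits (rad/s): [2.39, 2.39, 3.01, 3.14, 3.14, 3.14].

## Interface

Orientations are given as a 3x3 rotation matrix whose columns are the frame's x, y, z axes.
In Python, from cell import ctrl, command_gripper, solver, telemetry, vision gives the robot as it stands. Calls block until the motion is done:
- ctrl.move_to(position, orientation): joint-space move of the TCP to a pose.
- ctrl.move_linear(position, rotation=None, v=150): straight line of the TCP; rotation=None keeps the orientation; v is the mean speed in mm/s.
- ctrl.move_j(angles): joint-space move.
- command_gripper(opening, grasp_force=None): finger opening in mm; grasp_force is the grip in N (None keeps the last); returns when the fingers have stopped.
- ctrl.sleep(seconds).
- solver.inverse_kinematics(position, orientation): joint angles nearest the present ones, or None.
- telemetry.get_obs(): the state.
- vision.camera(name): name is "scene" or "side" or "wrist"; returns (picture, depth): 420x560x3 uint8, blue, green, red; 420x560 float32, mm along the optical axis (not along the pixel's ray), 0 where there is no reading.
- vision.camera_model(name): a dict with "vfov" (degrees; the focal length in pixels is half the picture's height over the tangent of half this angle, whatever the lens; pixels are square), "cx", "cy" (the principal point, pixels), "k1" (the pictures are not rectified: a ray, as slopes to the right and down, at radius r is drawn at 1 + k1 r^2 times it, then the intrinsics apply), "origin" and "attitude" of the camera in the world. Camera axes: x right, y up, looking along -z (the intrinsics and any distortion apply to the point x, -y, -z); pixel columns grow to the right and rows downward; lengths in mm; the calibration is good to about 2 mm. A picture is of the moment at which its call begins: read the wrist's pose just before it. camera_model takes no time and is no camera call; for the wrist camera it gives the pose at the moment of the call.
A pose or a line that the arm cannot do raises ctrl.PlanningError and nothing moves.
- ctrl.job_done(): hands the job in, once; it reports no verdict.
The state is a dict: "time_s": time; "joint_positions": joint angles; "qd": joint speeds; "joint_torque": joint torques, N m; "tool_pos": TCP position; "eef_rot": TCP orientation; "wrist_force": force on the tool from outside, world axes, zero at the start; "moment": the same for the moment, N m; "gripper_width": finger opening in mm.
Only numpy, scipy, OpenCV 4.12 (cv2) and the standard library are available. Lean on these libraries where they do the work, as an engineer would, in place of code of your own. Each camera call takes 0.05 s, during which the arm holds its last target. There are 200 camera calls.

## Task

Show the apprentice which tool to put away and where: point with your fingertips at the gouge lying loose on the bench, holding them steady two to five centimetres above the middle of its handle for at least two seconds; then point in the same way, just above it, at the empty hole in the gouge rack, and finish still pointing there. Only point: do not touch, move or pick up the gouges, the rack or anything else on the bench.

Things in the scene. Friction and masses are not known exactly. Their poses are not given: they have to be found in the camera images.
- loose_handle (a point): Middle of the upper side of the handle of the stray palm gouge lying on the bench, 26 mm above the bench. The gouge is 111 mm long: a squarish dark-wood handle 26 x 26 x 50 mm (plus a low domed end) lying along its x axis, then a brass ferrule and a 46 mm steel blade towards its +x. z is up. It is the only gouge out of the rack.
- loose_gouge: The same stray gouge; origin on its underside, below the middle of its handle, at bench level; x along it towards the blade, z up.
- empty_hole (a point): Centre of the mouth of the one empty hole in the rack, level with the rack's top, 60 mm above the bench; z up. The hole is round, 20 mm across. Its neighbours in the row stand 65 mm to either side (it may also be the first or last of the row).
- rack: Fixed light-wood rack block, 60 (x) x 330 (y) x 60 (z) mm, with five holes in a row along its y axis at -130, -65, 0, 65, 130 mm. Origin at the centre of its underside; z up. Four holes hold gouges, one is empty.
- mallet: Loose turned dark-wood carver's mallet standing on its head, 76 mm across, 182 mm tall; origin at its underside. Leave alone.
- jar: Loose amber glass jar with black lid, 64 mm across, 85 mm tall; origin at its underside. Leave alone.
- brush: Loose bench brush lying on the bench, under 50 mm high; origin under its middle, handle to its -x. Leave alone.
- plane: Loose small block plane of dark steel, 150 x 48 mm, about 55 mm high; origin at its underside. Leave alone.
- gouge0: One of the four gouges standing in the rack, blade down: origin on the rack's top at the hole's centre, z up; squarish dark-wood handle 26 mm wide rising 67 mm above the rack's top (127 mm above the bench). It stands loosely and tips or lifts out if knocked.
- gouge1: One of the four gouges standing in the rack, blade down: origin on the rack's top at the hole's centre, z up; squarish dark-wood handle 26 mm wide rising 67 mm above the rack's top (127 mm above the bench). It stands loosely and tips or lifts out if knocked.
- gouge2: One of the four gouges standing in the rack, blade down: origin on the rack's top at the hole's centre, z up; squarish dark-wood handle 26 mm wide rising 67 mm above the rack's top (127 mm above the bench). It stands loosely and tips or lifts out if knocked.
- gouge3: One of the four gouges standing in the rack, blade down: origin on the rack's top at the hole's centre, z up; squarish dark-wood handle 26 mm wide rising 67 mm above the rack's top (127 mm above the bench). It stands loosely and tips or lifts out if knocked.
Things that resemble listed ones, but are neither listed nor needed, are in the scene too. What is shaped like the loose_gouge but red or white is not meant.

How it is judged (in metres and radians):
On the way, in this order (a step that is already met when the one before it is completed fails the run):
1. points just above the handle of the stray gouge for 1.5 s (horizontal distance between the grasp point and loose_handle below 0.03 m and z of the grasp point in the frame of loose_handle between 0.023 and 0.095 m), for 1.5 s.
2. points just above the empty hole for 0.5 s (horizontal distance between the grasp point and empty_hole below 0.03 m and z of the grasp point in the frame of empty_hole between 0.023 and 0.095 m), for 0.5 s.
At the end, for the whole second after the job is handed in: The grasp point is within 30 mm, measured level, of the empty hole's centre and 23 to 95 mm above its mouth (fingertips about 4 to 76 mm above it), and stays there; every gouge and every other loose thing is at rest within 10 mm of where it began (all of step 2 and distance of each of loose_gouge, gouge0, gouge1, gouge2, gouge3, mallet, jar, brush, plane from where it was at the start of the episode below 0.01 m and linear speed of loose_gouge below 0.02 m/s); the robot touches nothing.
It fails at once if the stray gouge is touched (contact force between any of the fingers, the arm and loose_gouge above 0.3 N).
It fails at once if the rack or a gouge in it is touched (contact force between any of the fingers, the arm and rack above 0.3 N or contact force between any of the fingers, the arm and gouge0 above 0.3 N or contact force between any of the fingers, the arm and gouge1 above 0.3 N or contact force between any of the fingers, the arm and gouge2 above 0.3 N or contact force between any of the fingers, the arm and gouge3 above 0.3 N).
It fails at once if another thing on the bench is touched (contact force between any of the fingers, the arm and mallet above 0.3 N or contact force between any of the fingers, the arm and jar above 0.3 N or contact force between any of the fingers, the arm and brush above 0.3 N or contact force between any of the fingers, the arm and plane above 0.3 N).
It fails at once if a gouge is lifted, carried or moved by more than 10 mm (distance of any of loose_gouge, gouge0, gouge1, gouge2, gouge3 from where it was at the start of the episode above 0.01 m).
It fails at once if another thing on the bench is moved by more than 10 mm (distance of any of mallet, jar, brush, plane from where it was at the start of the episode above 0.01 m).
It also fails if it takes over 40 s, if anything falls off the work surface, if the arm or the gripper's body presses on something with over 40 N, if the wrist force passes 120 N, or if a joint passes its speed limit or range.

## Working session

There is one attempt and no reset: what is moved stays moved. The work goes in short steps, each a Python script; the robot and the scene stay as the last script left them, time stands still between calls to the robot, and variables do not carry over. Pictures are saved under pics/ and viewed, about 8 in all and at most 12, crops included, and the job is handed in when it is done.

```bash
mkdir -p pics
cat > h.py <<'E'
import numpy as np, cv2
from cell import ctrl, command_gripper, solver, telemetry, vision
def grab(n):
    m=vision.camera_model(n); p,d=vision.camera(n); return m,p,d
def K(m,h=420):
    f=h/2/np.tan(np.radians(m["vfov"])/2); return np.array([[f,0,m["cx"]],[0,f,m["cy"]],[0,0,1.]])
def rays(m,uv):
    s=cv2.undistortPointsIter(np.float64(uv).reshape(-1,1,2),K(m),np.array([m["k1"],0,0,0,0.]),None,None,(3,50,1e-10)).reshape(-1,2)
    c=np.c_[s[:,0],-s[:,1],-np.ones(len(s))]
    return c@np.array(m["attitude"]).T
def plane(m,uv,z):
    r=rays(m,uv); o=np.array(m["origin"]); return o+r*((z-o[2])/r[:,2])[:,None]
def deproj(m,uv,d):
    uv=np.int32(uv).reshape(-1,2); return np.array(m["origin"])+rays(m,uv)*d[uv[:,1],uv[:,0]][:,None]
E
python3 - <<'E'
from h import *
for n in ("scene","side"):
    m,p,d=grab(n); print(n,m); cv2.imwrite(f"pics/{n}.png",p); np.savez(f"{n}.npz",p=p,d=d)
print(telemetry.get_obs()["time_s"],ctrl.tip_extent)
E
```

```text
scene {'vfov': 48.0796331392138, 'cx': 277.29221006007555, 'cy': 209.14203706161226, 'k1': -0.11219776076921535, 'origin': array([1354.11126723, -350.5772569 ,  672.90280018]), 'attitude': array([[ 0.3851385 , -0.50630754,  0.77157048],
       [ 0.92282836,  0.2180798 , -0.31753585],
       [-0.00749314,  0.8343224 ,  0.55122589]])}
side {'vfov': 53.78895766144489, 'cx': 282.1284539022937, 'cy': 213.76308769079697, 'k1': -0.10215800230913577, 'origin': array([ 272.63939555, -655.6254223 ,  768.71140161]), 'attitude': array([[ 0.95449786,  0.21572972, -0.20589931],
       [-0.29821125,  0.68590201, -0.66378346],
       [-0.00197107,  0.69498138,  0.71902503]])}
0.1 19.0
```

View pics/scene.png

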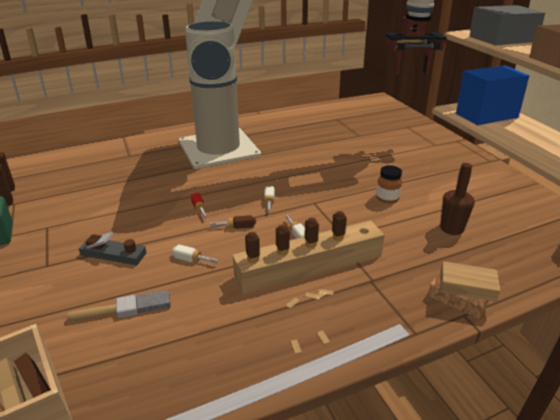

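View pics/side.png

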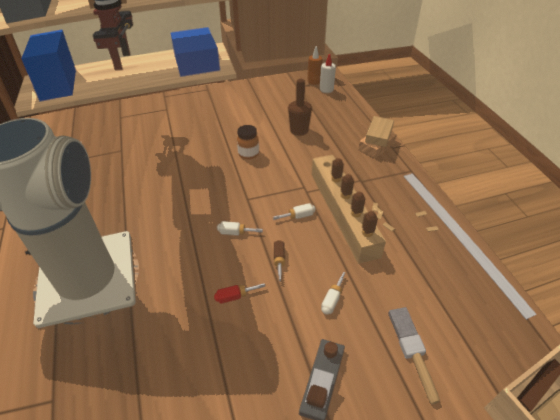

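Both views agree. Gouge-like things in scene/side pixels:
- **Red:** (198,201) / (230,294).
- **White:** (269,193), (186,254), (297,230) / (232,229), (332,300), (302,212).
- **Dark wood:** (243,222) / (279,248). This is the only loose dark one, so it fits the description.

The empty hole is the far end of the rack, about (365,231) / (326,163). I'll measure both and confirm them in one enlarged crop.

Run:
```python
from h import *
out=[]
boxes={"scene":[(205,200,60,45),(340,215,60,45)],"side":[(250,225,60,60),(305,145,60,45)]}
for n in boxes:
    z=np.load(n+".npz"); p,d=z["p"],z["d"]; m=vision.camera_model(n)
    for i,(x,y,w,h) in enumerate(boxes[n]):
        c=p[y:y+h,x:x+w]; out.append(cv2.resize(c,(390,290),interpolation=cv2.INTER_CUBIC))
        mk=(c.max(2)<(80 if i==0 else 105)).astype(np.uint8)
        k,l,s,ce=cv2.connectedComponentsWithStats(mk)
        for j in np.argsort(-s[1:,4])[:3]+1:
            uv=ce[j]+[x,y]; print(n,"gh"[i],"area",s[j,4],uv.round(1),"box",s[j,:4]+[x,y,0,0],"ray",plane(m,uv,[13,60][i]).round(1),"depth",deproj(m,uv,d).round(1))
    # rack top from depth
    vv,uu=np.mgrid[0:420,0:560]; uv=np.c_[uu.ravel(),vv.ravel()]; P=deproj(m,uv,d)
    sel=(abs(P[:,2]-60)<4)&(P[:,0]>300)&(P[:,0]<1000)&(abs(P[:,1])<400)&(d.ravel()>0)
    mk=sel.reshape(420,560).astype(np.uint8); k,l,s,ce=cv2.connectedComponentsWithStats(mk); j=np.argmax(s[1:,4])+1
    Q=P[(l==j).ravel()]; print("rack top",s[j],cv2.minAreaRect(np.float32(Q[:,:2])))
    sel=(P[:,2]>95)&(P[:,2]<140)&(d.ravel()>0); c=np.float32(cv2.minAreaRect(np.float32(Q[:,:2]))[0])
    sel&=np.hypot(*(P[:,:2]-c).T)<200
    k,l,s,ce=cv2.connectedComponentsWithStats(sel.reshape(420,560).astype(np.uint8))
    for j in range(1,k):
        if s[j,4]>20: print(" gouge",s[j,4],P[(l==j).ravel()].mean(0).round(1),P[(l==j).ravel()][:,2].max().round(1))
cv2.imwrite("pics/crop.png",np.vstack([np.hstack(out[:2]),np.hstack(out[2:])]))
```

```text
scene g area 172 [243.3 223.4] box [233 218  22  11] ray [[455.9 -70.8  13. ]] depth [[460.6 -72.9  17.9]]
scene g area 124 [251.6 239.6] box [246 234  13  11] ray [[525.2 -74.5  13. ]] depth [[ 656.  -119.3  119. ]]
scene h area 122 [342.4 224.5] box [340 215   7  22] ray [[612.2 112.9  60. ]] depth [[659.9  82.  101.1]]
scene h area 54 [345.7 251.4] box [340 249  14   7] ray [[699.9  71.7  60. ]] depth [[677.9  84.1  41.1]]
scene h area 36 [371.4 239.9] box [358 237  25   7] ray [[687.2 142.3  60. ]] depth [[678.6 147.4  54.9]]
rack top [ 233  221  152   53 2197] ((648.5254516601562, 16.27178955078125), (331.8653564453125, 64.51348114013672), 89.03804779052734)
 gouge 204 [656.4  77.2 111.5] 127.7
 gouge 208 [655.5  12.3 111.8] 126.7
 gouge 208 [654.8 -52.2 112.4] 127.6
 gouge 225 [ 653.6 -116.9  112.1] 126.8
side h area 176 [337.1 169.1] box [332 160  11  19] ray [[664.7 112.6  60. ]] depth [[640.9  66.5 103. ]]
side h area 149 [347.  183.2] box [341 176  13  14] ray [[667.2  52.7  60. ]] depth [[636.5   2.6 111.7]]
rack top [ 313  154   73   94 1336] ((644.3976440429688, 13.998733520507812), (333.78472900390625, 62.16178512573242), 89.3636474609375)
 gouge 140 [642.1  72.7 112.1] 128.4
 gouge 156 [641.3   8.3 112.7] 127.5
 gouge 170 [639.9 -56.8 112.4] 125.9
 gouge 187 [ 639.  -121.7  113.1] 127.0
```

View pics/crop.png

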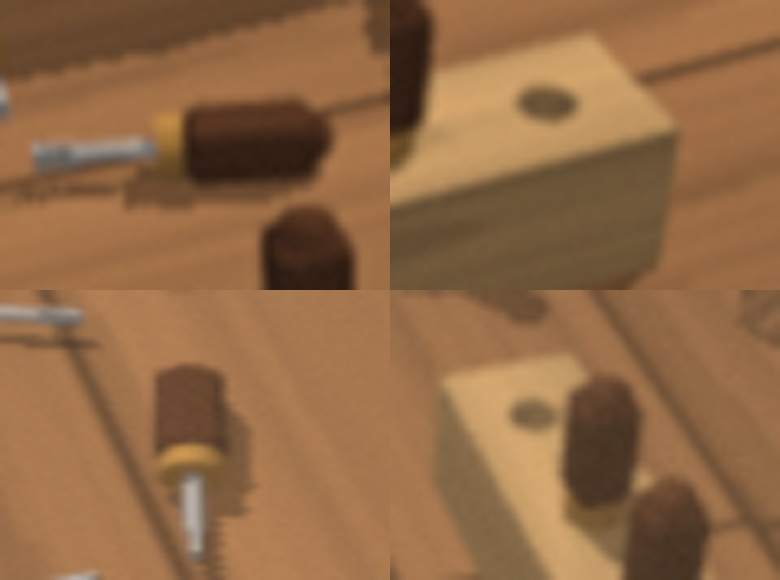

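The crop confirms both targets: a dark-wood handle with brass ferrule and steel blade, and an empty hole at the rack's +y end. Hole pixels are scene (364.2,230.8) and side (327,164.1). Next I'll triangulate and check clearances.

Run:
```python
from h import *
M={n:vision.camera_model(n) for n in("scene","side")}
def tri(a,b):
    A=[];B=[];rs=[]
    for n,uv in(("scene",a),("side",b)):
        r=rays(M[n],uv)[0]; r/=np.linalg.norm(r); T=np.eye(3)-np.outer(r,r); A.append(T);B.append(T@M[n]["origin"])
    x=np.linalg.lstsq(np.vstack(A),np.hstack(B),rcond=None)[0]
    return x.round(1),[np.linalg.norm(t@x-b).round(1) for t,b in zip(A,B)]
print("hole",tri((364.2,230.8),(327,164.1)),plane(M["scene"],(364.2,230.8),60),plane(M["side"],(327,164.1),60))
for z in(13,20): print("handle",plane(M["scene"],(243,221.7),z),plane(M["side"],(279.2,249),z))
print(tri((243,221.7),(279.2,249)))
# blade end / ferrule / dome end
print("ferr",tri((205+186/6.5,200+140/6.44),(250+190/6.5,225+(447-290)/4.83)),"dome",tri((205+328/6.5,200+138/6.44),(250+190/6.5,225+75/4.83)))
print("mallet",tri((465,167),(300,82)),"jar",tri((390,172),(247,130)))
o=telemetry.get_obs(); print(o["eef_rot"].round(3) if hasattr(o["eef_rot"],"round") else o["eef_rot"],o["gripper_width"],vision.camera_model("wrist")["origin"])
```

```text
hole (array([649.2, 146.9,  56. ]), [np.float64(1.5), np.float64(1.5)]) [[652.41902626 145.54473151  60.        ]] [[646.77849831 140.29714726  60.        ]]
handle [[448.67709314 -69.02827974  13.        ]] [[448.18412103 -65.70686389  13.        ]]
handle [[458.28159734 -72.0148451   20.        ]] [[446.55808618 -71.17115872  20.        ]]
(array([448.1, -67.8,  13.6]), [np.float64(1.4), np.float64(1.4)])
ferr (array([440.7, -90.5,  13.7]), [np.float64(0.1), np.float64(0.1)]) dome (array([456.4, -39.3,  10.8]), [np.float64(0.2), np.float64(0.2)])
mallet (array([656.8, 400.9, 168.4]), [np.float64(0.4), np.float64(0.4)]) jar (array([473.8, 332.7,  78.1]), [np.float64(1.4), np.float64(1.4)])
[[-0.966  0.259 -0.   ]
 [ 0.259  0.966 -0.001]
 [ 0.    -0.001 -1.   ]] 87.84368063278947 [ 96.08855659 620.85746833 383.57318784]
```

Measurements are consistent:
- **Handle middle:** about (448,-67). Its centre triangulates to 13.6 mm high against the expected 13, and handle plus dome is 54 mm long.
- **Hole:** about (648.5,143.5), triangulated at z = 56 against 60. The neighbour at y of about 75 is about 68 mm away against the 65 given.

I'll close the gripper, hover high over the handle and check with the wrist camera.

Run:
```python
from h import *
R=np.array([[-1,0,0],[0,1,0],[0,0,-1.]])
command_gripper(0)
ctrl.move_to([448,-67,260],R)
m,p,d=grab("wrist")
hsv=cv2.cvtColor(p,cv2.COLOR_BGR2HSV)
mk=(p.max(2)<85).astype(np.uint8); k,l,s,ce=cv2.connectedComponentsWithStats(mk)
for j in range(1,k):
    if s[j,4]>150: print(s[j],ce[j].round(),plane(m,ce[j],20).round(1),deproj(m,ce[j],d).round(1))
cv2.imwrite("pics/w1.png",p); o=telemetry.get_obs(); print(o["time_s"],o["tool_pos"],o["gripper_width"])
```

```text
[   0   14  187   11 1344] [91. 20.] [[ 264.5 -274.8   20. ]] [[ 2.580e+02 -2.866e+02  1.000e-01]]
[364  18 196   4 274] [476.  20.] [[264.7 144.4  20. ]] [[257.4 155.1  -1. ]]
[   0  130   97   94 4224] [ 43. 181.] [[ 442.1 -361.1   20. ]] [[ 441.4 -359.9   22. ]]
[261 170  40  28 253] [277. 183.] [[444.4 -73.2  20. ]] [[442.9 -74.3  25.3]]
[    0   236   560   184 63066] [279. 347.] [[682.4 -70.6  20. ]] [[650.9 -70.8  59.5]]
4.075 [448.20658785 -66.51666051 259.99165613] 0.5353500377175298
```

View pics/w1.png

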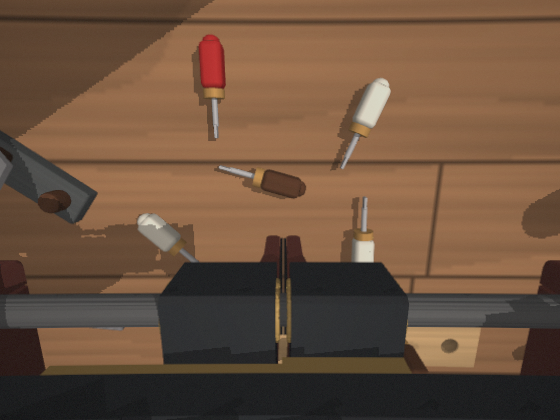

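The wrist view shows the dark handle middle at about (281,183), with the fingers closed well clear, and the hole at (450,346). I'll convert both, compare, then point.

Run:
```python
from h import *
m=vision.camera_model("wrist")
print(plane(m,(281,183),20).round(1),plane(m,(450,346),60).round(1))
ctrl.move_linear([447,-67.5,80])
t=telemetry.get_obs()["time_s"]; ctrl.sleep(2.6); o=telemetry.get_obs(); print(t,o["time_s"],o["tool_pos"],np.linalg.norm(o["wrist_force"]))
ctrl.move_linear([447,-67.5,260])
ctrl.move_linear([648.5,143.5,260])
m,p,d=grab("wrist"); cv2.imwrite("pics/w2.png",p); print(telemetry.get_obs()["time_s"])
```

```text
[[443.8 -68.1  20. ]] [[647.9 147.8  60. ]]
5.425 8.025 [447.00206205 -67.48382697  79.99842998] 0.8240371481292255
11.5167
```

View pics/w2.png

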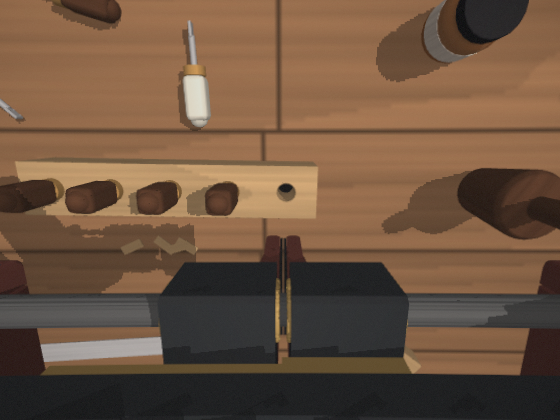

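The hole is at (286,191), straight ahead of the closed fingers. The mallet and the neighbouring gouge are clear, so I'll refine and descend.

Run:
```python
from h import *
h=plane(vision.camera_model("wrist"),(286,191),60)[0]; print(h)
assert np.hypot(*(h[:2]-[648.5,144.5]))<10
t=(h[:2]+[648.5,144.5])/2
ctrl.move_linear([*t,260]); ctrl.move_linear([*t,114],v=100)
ctrl.sleep(1.5); o=telemetry.get_obs(); print(o["time_s"],o["tool_pos"],o["wrist_force"],np.abs(o["qd"]).max())
ref=np.load("scene.npz")["p"]; _,p,_=grab("scene"); 
cv2.imwrite("pics/end.png",p)
D=cv2.absdiff(ref,p).max(2)
for n,(x,y,w,hh) in dict(loose=(205,210,55,22),racklow=(235,240,60,40),brush=(65,290,110,32),plane=(78,232,70,32)).items(): print(n,np.percentile(D[y:y+hh,x:x+w],99))
```

```text
[646.35469668 147.18812362  60.        ]
14.875 [647.45084773 145.85257203 113.99888321] [-0.37135188 -0.28725927 -0.27120269] 0.001839079752493477
loose 39.64000000000033
racklow 66.0
brush 57.0
plane 53.0
```

View pics/end.png

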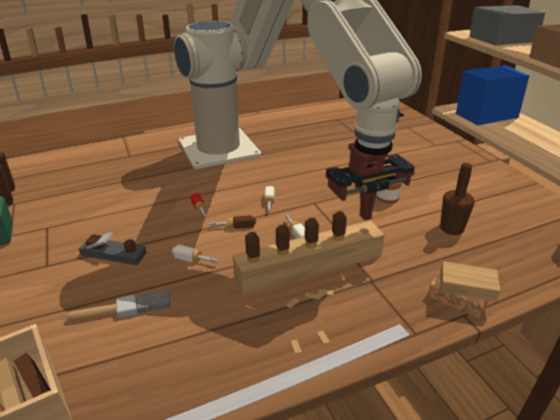

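The fingertips hang at (367,216), just above the hole, and everything sits at the same pixels as at the start. The raw pixel differences don't tell me anything here, since noise and shadows changed across the bench. I'm handing in.

```bash
python3 -c "
from h import *
ctrl.job_done(); print(telemetry.get_obs()['tool_pos'])"
```

```text
the job is handed in; nothing more can be done
the job is handed in; nothing more can be done
```

I pointed at the stray dark-wood gouge, then at the empty hole, and handed the job in with the arm still pointing there. The hand-in gives no verdict.

- **Gouge:** with the gripper closed, I held the fingertips about 35 mm above the middle of the handle for 2.6 s, at (447, -67.5).
- **Hole:** the empty hole is at the rack's +y end. The fingertips finished about 35 mm above it, with the grasp point at (647.5, 145.9, 114), about 14.9 s into the 40 s allowed.

**Last checks:**
- The arm was still and the wrist force stayed under 1 N.
- The final picture shows every object where it started, as far as the eye can tell.
- Camera estimates of each target differed by up to about 5 mm, within the 30 mm tolerance.
- Triangulation put the hole 4 mm low (56 mm against 60 mm).
- My automatic before/after picture comparison was inconclusive. It showed differences even around untouched things, probably from shadows and image noise, so I relied on the view instead.

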